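# Lock a whetstone into the flattening board with the toggle clamp

## Task

Get the green whetstone ready for flattening: with your fingertips, push it across the board until its long side lies flush along the aluminium back fence, and only then push the red clamp lever over and down, past its dead point, until it snaps into lock and the stone is held tight against the end stop. Only push - take neither the stone nor the lever between the fingers, do not lift the stone, and leave the other things on the bench where they are.

Things in the scene. Friction and masses are not known exactly. Their poses are not given: they have to be found in the camera images.
- flattening_board: Fixed dark hardwood board 140 (x) x 370 (y) x 24 mm high; origin at the centre of its underside, z up; offsets below are in this frame. Back fence along its +x edge, end stop across its +y end, steel toggle clamp (40 mm wide, axis x = +14 mm) at its -y end, plunger moving to +y. The stone flush with fence and stop has its centre at x = +14, y = +65 mm.
- stone_mid (a point): Centre of the loose green whetstone, 60 (x) x 180 (y, its length) x 20 mm, 0.4 to 0.7 kg, half-way up (10 mm above the board top). It lies flat on the board, its side some 20 to 40 mm short of the fence (towards board -x), its end a few mm short of the stop, up to 5 degrees askew. Slides when pushed with 2 to 8 N.
- clamp_lever (a joint): Angle of the clamp's lever (red grip), rad, turning about board x. 0 = open, upright; grows as it swings to board -y and down; dead point about 1.31; 1.52 = locked on its own stop, 2 degrees above level, pointing to board -y. Swings freely (about 1 N) to 0.8; then a spring resists with up to 4 N at the grip, throws it back to 0.7 if let go before the dead point, and snaps it home past it. Starts at 0 to 0.2.
- lever_pivot (a point): The lever's pivot, at board x = +14, y = -150, z = +64 mm.
- lever_grip (a point): Point on the centre line of the lever's round red grip (20 mm thick), 85 mm from the pivot; the grip runs from 41 to 111 mm from the pivot. It moves with the lever; at joint value 0 it stands above the pivot, leaning 1 degree to board -y.
- clamp_nose: Black rubber nose of the clamp's plunger, 15 mm across, spring-mounted; origin at the centre of its front face, 35 mm above the board's underside on the clamp axis. Open it stands about 20 mm short of where the seated stone's end will be; locked it presses the stone towards the end stop with about 25 N.
- nagura_grey: Small dark grey dressing stone 24 x 46 x 20 mm lying on the board's near corner beside the clamp (about x = -43, y = -135 mm on the board); leave it alone. Origin under its centre.
- pencil: Orange pencil, 163 mm long, 8 mm thick, on the bench beyond the left end of the board; leave it alone.
- stone_green: The same green whetstone as a body; origin under its centre, axes as stone_mid.
- fence_face (a point): Middle of the top edge of the aluminium back fence's face, at board x = +44, y = +64, z = +35 mm; the face looks to board -x, is 180 mm long (y) and 11 mm high above the board top.
- stop_face (a point): Middle of the top edge of the aluminium end stop's face, at board x = -8, y = +155, z = +35 mm; the face looks to board -y, is 104 mm long (x) and 11 mm high.
- screwdriver_amber: Screwdriver with an amber handle, 202 mm long, 28 mm thick, beyond the left end of the board; leave it alone.

How it is judged:
On the way, in this order (a step that is already met when the one before it is completed fails the run):
1. the stone lies flush along the back fence while the lever is still open (x of stone_mid in the frame of flattening_board above 0.0115 m and angle between the y axis of stone_mid and the y axis of flattening_board, either way round below 0.03 rad and value of joint clamp_lever below 0.6 rad), for 0.2 s.
2. the lever has gone past its dead point and rests at its stop, the nose pressing on the stone (value of joint clamp_lever above 1.45 rad and contact force between clamp_nose and stone_green above 10 N), for 0.2 s.
At the end, for the whole second after the job is handed in: The lever rests at its locked stop past the dead point (above 1.45 rad), the rubber nose presses on the stone with more than 10 N, and the stone lies flat and still on the board with its side within 2.5 mm of the back fence, its end within 2.5 mm of the end stop and within 0.03 rad of parallel (all of step 2 and x of stone_mid in the frame of flattening_board above 0.0115 m and y of stone_mid in the frame of flattening_board above 0.0625 m and angle between the y axis of stone_mid and the y axis of flattening_board, either way round below 0.03 rad and linear speed of stone_green below 0.01 m/s and z of stone_mid in the frame of flattening_board below 0.037 m); the robot touches nothing.
It fails at once if the stone is lifted or tipped off the board (z of stone_mid in the frame of flattening_board above 0.042 m or angle between stone_mid's own z axis and vertical above 0.12 rad).
It fails at once if the lever's grip is taken between the fingers (x of the grasp point in the frame of lever_grip between -0.01 and 0.01 m and y of the grasp point in the frame of lever_grip between -0.01 and 0.01 m and z of the grasp point in the frame of lever_grip between -0.045 and 0.022 m).
It fails at once if the stone is taken between the fingers (x of the grasp point in the frame of stone_mid between -0.028 and 0.028 m and y of the grasp point in the frame of stone_mid between -0.088 and 0.088 m and z of the grasp point in the frame of stone_mid between -0.02 and 0.01 m).
It fails at once if another thing on the bench or board is pushed out of its place (more than 20 mm) (distance of any of nagura_grey, pencil, screwdriver_amber from where it was at the start of the episode above 0.02 m).
It also fails if it takes over 43 s, if anything falls off the work surface, if the arm or the gripper's body presses on something with over 40 N, if the wrist force passes 120 N, or if a joint passes its speed limit or range.

## Robot

A 6-joint arm with a two-finger parallel gripper is mounted at the origin on a cart in front of the work surface, level with it; the furniture and walls round the work are solid. World frame = base frame: x ahead of the robot, y to its left, z up, the work surface at z = 0. Lengths are in m, angles in rad, forces in N, time in s.
With the tool pointing down it reaches from about 0.375 to 0.975 m from the base axis. Payload 3.8 kg.
Tool frame: the origin (TCP) lies on the centre line of the jaws, within the pads' length; the fingertips stand 14 mm ahead of it and the grasp point (between the pads) lies 5 mm behind it; z points along the fingers, y is the line along which they close (so a half turn about z gives the same grasp; the last joint's range is limited). The gripper opens to 85 mm and grips with 20 to 120 N. Pads are 22 mm wide; open, the fingers measure 114 mm over their backs; the gripper's body (76 mm by 85 mm) begins 54 mm behind the grasp point. The pads swing forward as they close: fully open they stand 13 mm farther back than shut.
Start: joints at [1.094, 0.264, 1.604, -0, 1.274, -0.037], TCP at [0.287, 0.611, 0.245] pointing down, gripper open.
Joint ranges: [-2.63, 2.63], [-0.94, 2.18], [0.31, 2.57], [-1.31, 4.45], [0, 2.66], [-2.55, 2.55]. Speed limits (rad/s): [2.57, 2.57, 3.14, 3.14, 3.14, 3.14].

## Interface

Orientations are given as a rotation vector (axis times angle).
In Python, from workcell import bot, eyes, spot_in gives the robot as it stands.
- The arm moves only by the tool carry_out, never from a script. Its argument "series" is text: rows parted by semicolons, each of 4 numbers parted by spaces: the shift along the world's x, y, z in m, then the turn about the world's z in degrees. In form: tx ty tz roll; .... A call has 1 to 20 rows; each row shifts and turns the commanded pose from where the row before left it; what a row does not reach is not made up. A row lasts 1/8 s, in which the tool goes at most 62.5 mm and 10.7 degrees, less where a joint would pass 70% of its speed; a pose out of reach is approached as far as the arm can. A call is refused whole if a number of a shift passes 0.0625 or a number of a turn 10.7, either way. A call with a gripper value outside its range is refused whole. "jaw" is the gripper command: -1 is shut, 1 is fully open, values between are in proportion, set as the call begins (left out, the last holds). The fingers move at their own pace and stop on an object; "grip_force" is the grip in N (left out, the last holds). Time passes only in rows, so rows that do not move let the fingers close. It gives the time, the measured TCP pose, the force, the opening and the grip force at its end, in the units of the state.
- bot.read_state(): the state, without advancing time (a new reading comes with each control period).
- eyes.read_camera(name): name is "scene" or "top"; returns (picture, depth): 420x560x3 uint8, blue, green, red; 420x560 float32, m along the optical axis (not along the pixel's ray), 0 where there is no reading.
- eyes.get_calibration(name): a dict with "K" (3x3 intrinsics, pixels), "position" and "rotation" of the camera in the world. Camera axes: x right, y down, z forward; pixel columns grow to the right and rows downward; lengths in m; the calibration is good to about 2 mm. A picture is of the moment at which its call begins. get_calibration takes no time and is no camera call.
- bot.finish_job(): hands the job in; it is judged then, once.
Trained networks look in the newest picture that a camera, given by its name, has taken for a name from the list of things; names that differ only in an ending like _2 or _b are one class to them, and where a whole thing is asked for, a point or a joint stands for the part that bears it (a point fixed in the world has none). Each returns a list of dicts, best first, with "score" (0 to 1); they miss things now and then, are a little off and sometimes report something else, mostly with a low value. They report only what shows in the picture. A call takes as long as a camera call.
- spot_in(camera, target): "rect" ([centre column, centre row, width, height] in pixels, round what is visible of it).
The state is a dict: "time": time; "q": joint angles; "joint_vel": joint speeds; "joint_torque": joint torques, N m; "tool_pos": TCP position; "tcp_rot": TCP orientation; "wrist_force": force on the tool from outside, world axes, zero at the start; "torque": the same for the moment, N m; "width": opening from 0.0 (shut) to 1.0 (fully open); "grip_force": force on a finger pad.
Only numpy, scipy, OpenCV 4.12 (cv2) and the standard library are available. Lean on these libraries where they do the work, as an engineer would, in place of code of your own. Each camera call takes 0.05 s, during which the arm holds its last target. There are 200 camera calls.

## Working session

There is one attempt and no reset: what is moved stays moved. The work goes in short steps, Python scripts to look and compute and a tool call to move; the robot and the scene stay as the last step left them, time stands still between calls to the robot, and variables do not carry over. Pictures are saved under pics/ and viewed, at most 10 in all, crops included, and the job is handed in when it is done.

Besides the shell and the picture viewer there is one more tool, called after ">>>" as name(argument=value, ...) on one line, values as JSON. carry_out: Moves the arm, as the interface text tells. Its arguments: {"type":"object","properties":{"series":{"type":"string"},"jaw":{"type":"number"},"grip_force":{"type":"number"}},"required":["series"]}

```bash
mkdir -p pics
cat > h.py <<'E'
import numpy as np,cv2
from workcell import bot,eyes,spot_in
def cloud(n):
    im,d=eyes.read_camera(n); c=eyes.get_calibration(n); K=np.array(c["K"]);R=np.array(c["rotation"])
    v,u=np.indices(d.shape)
    P=np.stack([(u-K[0,2])/K[0,0]*d,(v-K[1,2])/K[1,1]*d,d],-1)@R.T+np.array(c["position"])
    P[d==0]=np.nan
    return im,P
E
python3 - <<'E'
from h import *
for n in("top","scene"):
    im,P=cloud(n); cv2.imwrite(f"pics/{n}0.png",im); np.savez(f"{n}0.npz",im=im,P=P)
    print(n,np.round(eyes.get_calibration(n)["position"],3))
    for t in("flattening_board","stone_green","clamp_lever","nagura_grey","clamp_nose"):
        r=spot_in(n,t)[:1]
        for q in r:
            c=q["rect"];p=P[int(c[1]),int(c[0])]
            print(t,np.round(c),round(q["score"],2),np.round(p,3))
print(bot.read_state())
E
```

```text
Traceback (most recent call last):
  File "h.py", line 6, in cloud
    P=np.stack([(u-K[0,2])/K[0,0]*d,(v-K[1,2])/K[1,1]*d,d],-1)@R.T+np.array(c["position"])
      ~~~~~~~~~~~~~~~~~~~~~~~~~~~~~~~~~~~~~~~~~~~~~~~~~~~~~~~~~~~~^~~~~~~~~~~~~~~~~~~~~~~~
ValueError: operands could not be broadcast together with shapes (420,560) (3,)
```

```bash
sed -i 's/R=np.array(c\["rotation"\])/R=cv2.Rodrigues(np.array(c["rotation"],float))[0]/' h.py
python3 - <<'E'
from h import *
for n in("top","scene"):
    im,P=cloud(n); cv2.imwrite(f"pics/{n}0.png",im); np.savez(f"{n}0.npz",im=im,P=P)
    print(n,eyes.get_calibration(n))
    for t in("flattening_board","stone_green","clamp_lever","nagura_grey","clamp_nose"):
        r=spot_in(n,t)[:1]
        for q in r:
            c=q["rect"];p=P[int(c[1]),int(c[0])]
            print(t,np.round(c),round(q["score"],2),np.round(p,3))
print(bot.read_state())
E
```

```text
top {'K': array([[456.07668146,   0.        , 282.21871216],
       [  0.        , 456.07668146, 210.02052696],
       [  0.        ,   0.        ,   1.        ]]), 'position': array([0.47162914, 0.04022796, 0.988518  ]), 'rotation': array([-2.18749933,  2.18656122, -0.03724089])}
flattening_board [362. 192. 198.  79.] 0.59 [ 0.559 -0.109  0.045]
stone_green [323. 200.  91.  41.] 0.89 [ 0.541 -0.026  0.045]
clamp_lever [426. 185.  64.  17.] 0.93 [ 0.572 -0.235  0.066]
nagura_grey [410. 217.  27.  13.] 0.56 [ 0.508 -0.205  0.044]
clamp_nose [372. 187.   4.   6.] 0.46 [ 0.568 -0.13   0.041]
scene {'K': array([[466.04438207,   0.        , 277.1106587 ],
       [  0.        , 466.04438207, 208.36087403],
       [  0.        ,   0.        ,   1.        ]]), 'position': array([ 1.51750093, -0.0796917 ,  0.5526465 ]), 'rotation': array([-1.60298148, -1.39702914,  0.91666024])}
flattening_board [225. 233. 170.  82.] 0.96 [ 0.819 -0.084  0.195]
stone_green [251. 238.  84.  19.] 0.8 [ 0.561 -0.03   0.043]
clamp_lever [161. 221.  49.  57.] 0.75 [ 0.347 -0.258  0.001]
nagura_grey [174. 234.  17.  10.] 0.46 [ 0.513 -0.209  0.043]
{'time': 0.65, 'q': array([ 1.09408599e+00,  2.63856967e-01,  1.60394936e+00, -3.34504397e-05,
        1.27367262e+00, -3.68953867e-02]), 'joint_vel': array([ 3.66086758e-04, -3.50717941e-04,  6.22570218e-04, -1.00526437e-03,
        3.70694710e-05, -4.28734270e-04]), 'joint_torque': array([-8.61789904e-04, -5.14747345e+01, -3.67544818e+01, -1.78307091e-04,
        6.71794205e-04, -1.51444152e-05]), 'tool_pos': array([0.28741809, 0.61078259, 0.24533615]), 'tcp_rot': array([6.85276853e-01, 3.06588065e+00, 1.59985299e-04]), 'wrist_force': array([ 0.32350735,  0.1772417 , -0.66675786]), 'torque': array([-0.08597932,  0.03318758,  0.05117484]), 'grip_force': 0.0, 'width': 0.998664283972827}
```

View pics/top0.png

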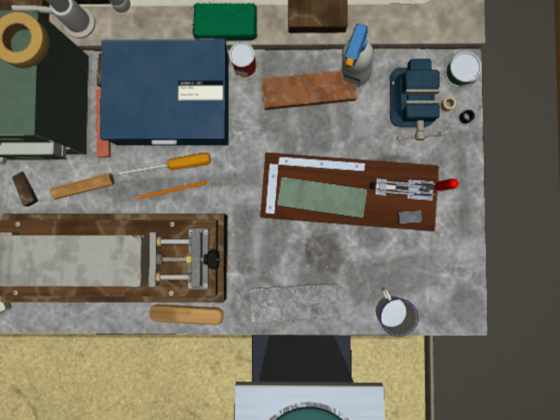

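View pics/scene0.png

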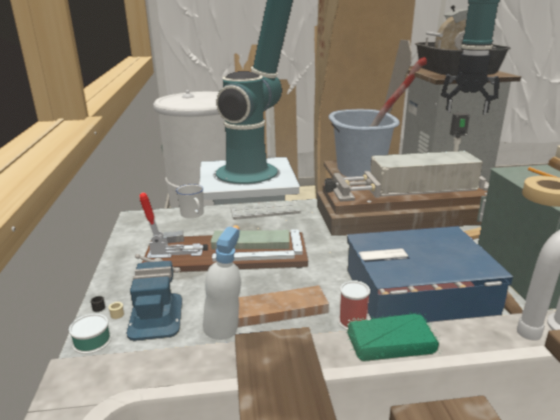

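```bash
cat > m.py <<'E'
from h import *
def rect(xy):
    (cx,cy),(w,h),a=cv2.minAreaRect(xy.astype(np.float32))
    a=np.deg2rad(a)
    d=np.array([np.cos(a),np.sin(a)]) if w>h else np.array([-np.sin(a),np.cos(a)])
    d=d if d[1]>0 else -d
    return np.array([cx,cy]),sorted([w,h]),np.arctan2(-d[0],d[1]) # yaw
def ray(n,uv,z):
    c=eyes.get_calibration(n);R=cv2.Rodrigues(np.array(c["rotation"],float))[0]
    r=np.c_[uv,np.ones(len(uv))]@np.linalg.inv(c["K"]).T@R.T
    p=np.array(c["position"]);return (p+r*((z-p[2])/r[:,2])[:,None])[:,:2]
def big(m):
    n,l,s,_=cv2.connectedComponentsWithStats(m.astype(np.uint8));k=1+np.argmax(s[1:,4]);v,u=np.where(l==k);return np.c_[u,v]
def stone(n,im):
    b,g,r=[im[...,i].astype(int) for i in range(3)]
    m=(g>r+8)&(g>b+4); 
    roi=np.zeros_like(m); roi[150:240,250:450]=1
    return rect(ray(n,big(m&roi),.044))
E
python3 - <<'E'
from m import *
D=np.load("top0.npz");im,P=D["im"],D["P"]
print("stone",stone("top",im))
roi=np.zeros(im.shape[:2],bool);roi[140:240,250:450]=1
b,g,r=[im[...,i].astype(int) for i in range(3)]
# brown board
m=roi&(r>b+15)&(r<150)&(r>g+8)&(P[...,2]<.034)&(P[...,2]>.01)
print("brown h",np.nanmedian(P[...,2][m]))
print("board",rect(ray("top",big(m),.024)))
w=roi&(im.min(-1)>165)&(P[...,2]>.02)&(P[...,2]<.06)
uv=np.argwhere(w)[:,::-1]
for nm,sel in(("fence",(uv[:,1]<175)&(uv[:,0]>279)),("stop",(uv[:,0]<279)&(uv[:,1]>167))):
    print(nm,rect(ray("top",uv[sel],.035)),np.median(P[...,2][uv[sel][:,1],uv[sel][:,0]]))
red=roi|True
m=(r>120)&(g<60)&(b<60);m[:,:400]=0;m[:160]=0;m[240:]=0;m[:,475:]=0
q=P[m];print("grip",m.sum(),np.round(np.nanpercentile(q,[5,50,95],axis=0),3))
D=np.load("scene0.npz");i2,P2=D["im"],D["P"]
m=(i2[...,2]>120)&(i2[...,1]<60)&(i2[...,0]<60);m[:180]=0;m[240:]=0;m[:,:120]=0;m[:,180:]=0
q=P2[m];print("grip scene",m.sum(),np.round(np.nanpercentile(q,[5,50,95],axis=0),3))
a=cv2.resize(im[140:245,240:480],None,fx=3.3,fy=3.3,interpolation=cv2.INTER_CUBIC);cv2.imwrite("pics/c1.png",a)
E
```

```text
stone (array([ 0.54681855, -0.02576208]), [0.058657076209783554, 0.17804484069347382], np.float64(-0.1463530855989231))
brown h 0.024374317719281224
board (array([ 0.56090361, -0.08507286]), [0.13873131573200226, 0.36891886591911316], np.float64(-0.07889108728752621))
fence (array([ 0.6184327, -0.0263498]), [0.013649122789502144, 0.17692722380161285], np.float64(-0.07902051691650419)) 0.035437736111177565
stop (array([0.56275976, 0.07920149]), [0.016957053914666176, 0.09386555105447769], np.float64(1.4926321493269075)) 0.03548886730140677
grip 65 [[ 0.555 -0.258  0.167]
 [ 0.562 -0.252  0.172]
 [ 0.569 -0.247  0.175]]
grip scene 163 [[ 0.57  -0.258  0.114]
 [ 0.574 -0.249  0.142]
 [ 0.577 -0.242  0.165]]
```

View pics/c1.png

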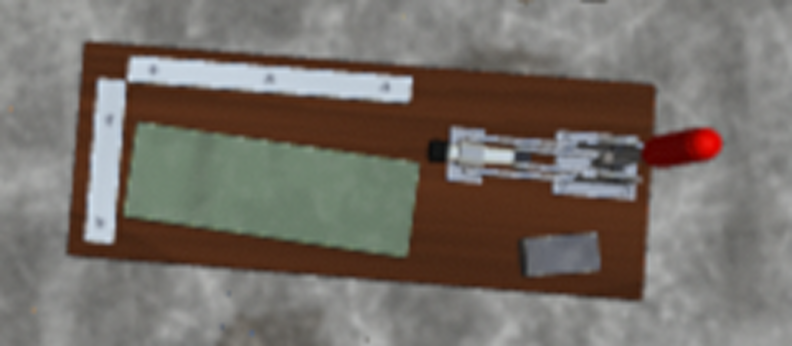

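The board yaw is about -4.5°. The stone is at board (-19, 58) mm, skewed -3.9°, and the lever is upright, all as described. I'll check the obstacle heights along the transfer path.

```bash
python3 -c "
import numpy as np
for n in('top0','scene0'):
    P=np.load(n+'.npz')['P'];x,y,z=P[...,0],P[...,1],P[...,2]
    for a in np.arange(-.3,.7,.1):
        m=(y>a)&(y<a+.1)&(x>.2)&(x<.62)
        print(n,round(a,1),np.round(np.nanpercentile(z[m],99.5),3) if m.any() else None)
"
```

```text
top0 -0.3 0.171
top0 -0.2 0.076
top0 -0.1 0.047
top0 0.0 0.047
top0 0.1 0.126
top0 0.2 0.124
top0 0.3 0.169
top0 0.4 0.169
top0 0.5 0.169
top0 0.6 0.111
scene0 -0.3 0.17
scene0 -0.2 0.075
scene0 -0.1 0.044
scene0 0.0 0.045
scene0 0.1 0.123
scene0 0.2 0.121
scene0 0.3 0.166
scene0 0.4 0.166
scene0 0.5 0.535
scene0 0.6 0.534
```

>>> carry_out(series="0.012 -0.042 0 0; 0.012 -0.042 0 5; 0.012 -0.042 0 5; 0.012 -0.042 0 5; 0.012 -0.042 0 5.7; 0.012 -0.042 0 0", jaw=1)

```text
time: 1.4
tool_pos: [0.3597, 0.3575, 0.2456]
tcp_rot: [0.122, 3.139, 0.001]
wrist_force: [0.6, -0.4, 0.1]
width: 0.999
grip_force: 0.0
```

>>> carry_out(series="0.0139 -0.0463 0 0; 0.0139 -0.0463 0 0; 0.0139 -0.0463 0 0; 0.0139 -0.0463 0 0; 0.0139 -0.0463 0 0; 0.0139 -0.0463 0 0; 0.0139 -0.0463 0 0; 0.0139 -0.0463 0 0; 0 0 -0.05 0; 0 0 -0.05 0; 0 0 -0.05 0; 0 0 -0.03 0; 0 0 -0.015 0; 0 0 0 0")

```text
time: 3.15
tool_pos: [0.4702, -0.0116, 0.0498]
tcp_rot: [-0.123, -3.138, -0.0]
wrist_force: [-0.3, 0.7, 1.0]
width: 1.0
grip_force: 0.0
```

Run:
```python
from m import *
im,P=cloud("scene");cv2.imwrite("pics/s1.png",cv2.resize(im[150:300,130:380],None,fx=3.2,fy=3.2))
c=eyes.get_calibration("scene");R=cv2.Rodrigues(np.array(c["rotation"],float))[0]
s=bot.read_state();print(s["tool_pos"])
def px(p):
    q=R.T@(np.array(p)-c["position"]);q=c["K"]@(q/q[2]);return ((q[:2]-[130,150])*3.2).round()
t=s["tool_pos"]
for sg in(-1,1):
  for dz in(0,-.014): print(sg,dz,px(t+np.array([0.0788*sg*.05,.9969*sg*.05,dz])))
```

```text
[ 0.47119521 -0.01167047  0.05089239]
-1 0 [334. 219.]
-1 -0.014 [335. 235.]
1 0 [462. 214.]
1 -0.014 [463. 231.]
```

View pics/s1.png

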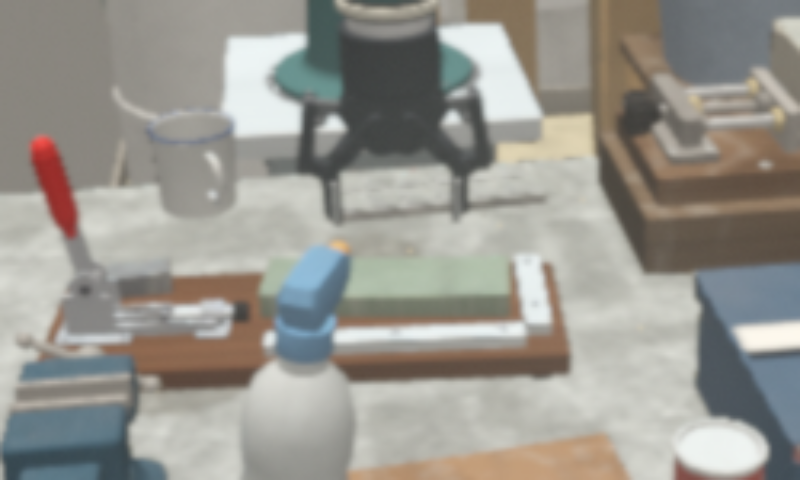

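The picture shows open fingertips at (335,221) and (459,219), at about TCP height. So I'll push at TCP z ≈ 0.033.

>>> carry_out(series="0 0 -0.0175 0; 0.01 -0.0008 0 0; 0.01 -0.0008 0 0; 0.01 -0.0008 0 0; 0.003 -0.00024 0 0; 0.003 -0.00024 0 0; 0.003 -0.00024 0 0; 0.003 -0.00024 0 0; 0.003 -0.00024 0 0; 0.003 -0.00024 0 0; 0.003 -0.00024 0 0; 0.003 -0.00024 0 0; 0.003 -0.00024 0 0")

```text
time: 4.82
tool_pos: [0.5278, -0.0161, 0.0327]
tcp_rot: [-0.123, -3.139, -0.0]
wrist_force: [-2.5, 0.1, -1.6]
width: 1.0
grip_force: 1.1
```

```bash
cat >> m.py <<'E'
C=np.array([.5609,-.0851]);Y=-.079;ex=np.array([np.cos(Y),np.sin(Y)]);ey=np.array([-ex[1],ex[0]])
def B(p): d=np.asarray(p)[:2]-C;return np.round([d@ex,d@ey],4)
E
cat > look.py <<'E'
from m import *
import sys
im,P=cloud("top");c,s,y=stone("top",im);print("stone board",B(c),np.round(s,3),"yaw",round(y-Y,3))
st=bot.read_state();print("tcp board",B(st["tool_pos"]),st["tool_pos"],st["wrist_force"],st["time"])
if len(sys.argv)>1: cv2.imwrite(f"pics/{sys.argv[1]}.png",cv2.resize(im[130:245,240:500],None,fx=3,fy=3))
E
python3 look.py
```

```text
stone board [-0.006   0.0349] [0.077 0.122] yaw 0.056
tcp board [-0.0379  0.0661] [ 0.5283308  -0.01624187  0.03289145] [-1.66083628  0.82662299 -1.02498215] 4.875
```

>>> carry_out(series="0.003 -0.00024 0 0; 0.002 -0.00016 0 0; 0.002 -0.00016 0 0; 0.001 -0.00008 0 0; 0.001 -0.00008 0 0")

```text
time: 5.5
tool_pos: [0.5365, -0.0169, 0.0328]
tcp_rot: [-0.123, -3.139, -0.0]
wrist_force: [-3.8, 0.3, 2.0]
width: 1.003
grip_force: 2.1
```

>>> carry_out(series="0.001 -0.00008 0 0; 0.001 -0.00008 0 0")

```text
time: 5.75
tool_pos: [0.5386, -0.0171, 0.0329]
tcp_rot: [-0.123, -3.139, 0.0]
wrist_force: [-3.8, 0.3, 1.6]
width: 0.998
grip_force: 2.2
```

>>> carry_out(series="0.001 -0.00008 0 0; 0.001 -0.00008 0 0")

```text
time: 6.0
tool_pos: [0.5406, -0.0172, 0.0329]
tcp_rot: [-0.123, -3.139, -0.0]
wrist_force: [-4.6, 1.2, 2.5]
width: 1.006
grip_force: 2.4
```

>>> carry_out(series="0.001 -0.00008 0 0; 0.001 -0.00008 0 0")

```text
time: 6.25
tool_pos: [0.541, -0.0173, 0.0325]
tcp_rot: [-0.123, -3.135, -0.0]
wrist_force: [-9.8, -0.2, 6.9]
width: 1.005
grip_force: 5.0
```

>>> carry_out(series="0.001 -0.00008 0 0; 0.001 -0.00008 0 0")

```text
time: 6.5
tool_pos: [0.541, -0.0173, 0.0321]
tcp_rot: [-0.123, -3.131, -0.0]
wrist_force: [-14.0, 0.6, 9.3]
width: 1.004
grip_force: 7.3
```

>>> carry_out(series="0 0 0 0; 0 0 0 0; -0.005 0.0004 0 0; -0.02 0.0016 0 0; -0.03 0.0024 0.01 0; -0.04 0.003 0.03 0; 0 0 0.06 0; 0 0 0.06 0; 0 0 0.06 0; 0 0 0 0")

```text
time: 7.75
tool_pos: [0.4551, -0.0106, 0.2603]
tcp_rot: [0.123, 3.122, -0.001]
wrist_force: [1.1, -0.4, 0.1]
width: 1.003
grip_force: 0.0
```

```bash
python3 look.py t2
```

```text
stone board [0.0142 0.0598] [0.06  0.178] yaw 0.004
tcp board [-0.1135  0.0659] [ 0.45297909 -0.01046592  0.25686757] [-0.27774397  0.29462346 -0.48079314] 7.8
```

View pics/t2.png

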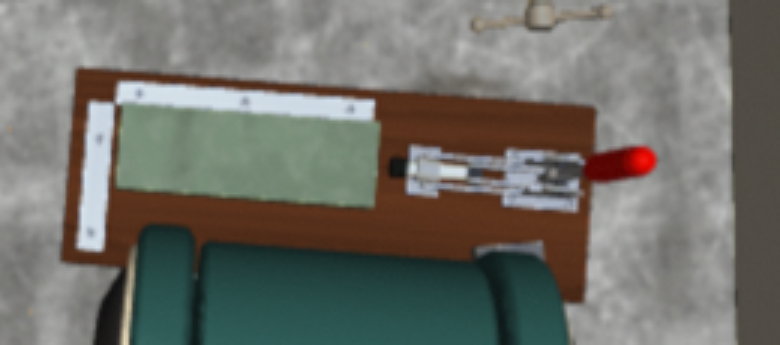

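The stone is flush: x 14.2 mm, yaw 0.004 rad, lever still open and upright. Next is the lever: shut the jaws, go above its +y side.

>>> carry_out(series="0.0224 -0.0394 0 0; 0.0224 -0.0394 0 0; 0.0224 -0.0394 0 0; 0.0224 -0.0394 0 0; 0.0224 -0.0394 0 0; 0 0 0 0; 0 0 0 0; 0 0 0 0; 0 0 0 0", jaw=-1)

```text
time: 8.93
tool_pos: [0.5613, -0.2062, 0.2528]
tcp_rot: [0.122, 3.139, 0.0]
wrist_force: [-0.2, -0.3, 0.2]
width: -0.001
grip_force: 0.0
```

Run:
```python
from m import *
st=bot.read_state();print("tcp board",B(st["tool_pos"]),st["tool_pos"],st["tcp_rot"],st["wrist_force"],st["width"])
i2,P2=cloud("scene")
m=(i2[...,2]>120)&(i2[...,1]<60)&(i2[...,0]<60);m[:170]=0;m[240:]=0;m[:,:110]=0;m[:,190:]=0
q=P2[m];print(m.sum(),np.round(np.nanpercentile(q,[5,50,95],axis=0),3))
cv2.imwrite("pics/s3.png",cv2.resize(i2[100:280,90:340],None,fx=3,fy=3))
```

```text
tcp board [ 0.01   -0.1207] [ 0.56131604 -0.2062146   0.25284788] [1.21507337e-01 3.13903085e+00 2.00157616e-05] [-0.1784657  -0.33507259  0.20746497] -0.0013073587483724992
159 [[ 0.57  -0.258  0.114]
 [ 0.574 -0.249  0.143]
 [ 0.577 -0.242  0.166]]
```

View pics/s3.png

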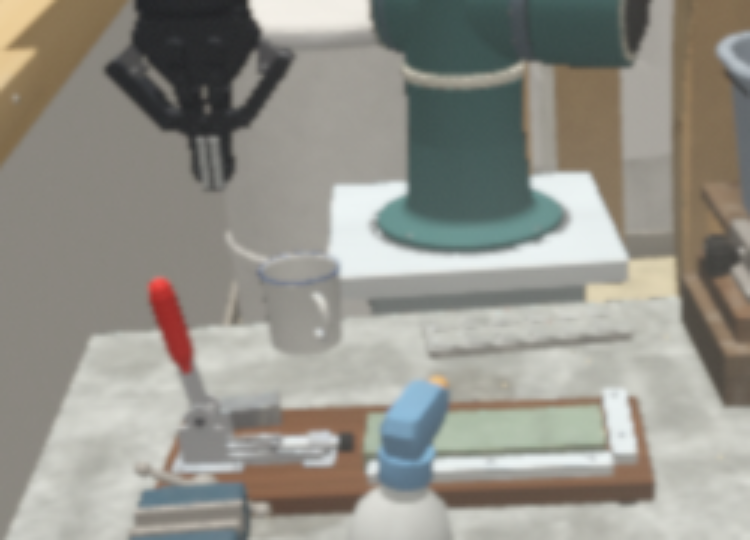

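>>> carry_out(series="0.002 -0.0001 -0.045 0; 0.002 -0.0002 -0.045 0; 0 0 0 0; -0.0009 -0.011 0 0; -0.0009 -0.011 0 0; -0.0006 -0.0083 -0.002 0; -0.0006 -0.0083 -0.002 0; -0.0006 -0.0083 -0.002 0; -0.0006 -0.0073 -0.0033 0; -0.0006 -0.0073 -0.0043 0; -0.0006 -0.0073 -0.0053 0; 0 0 0 0")

```text
time: 10.48
tool_pos: [0.5597, -0.2766, 0.1429]
tcp_rot: [-0.124, -3.138, -0.001]
wrist_force: [-0.0, -1.0, -1.0]
width: -0.003
grip_force: 0.0
```

Run:
```python
from m import *
st=bot.read_state();print("tcp board",B(st["tool_pos"]),st["tool_pos"],st["wrist_force"])
i2,P2=cloud("scene")
cv2.imwrite("pics/s4.png",cv2.resize(i2[100:280,90:340],None,fx=3,fy=3))
```

```text
tcp board [ 0.0139 -0.191 ] [ 0.55965297 -0.27657251  0.14293893] [-0.0374821  -1.03550623 -0.96637764]
```

View pics/s4.png

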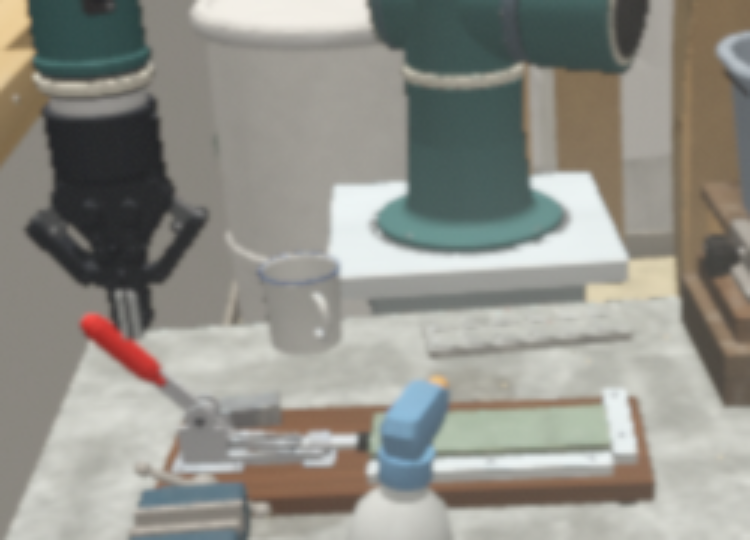

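The tip is on the lever's upper side at about (130,335), with the lever at about 0.85 rad. Continue along the arc.

>>> carry_out(series="-0.0005 -0.006 -0.006 0; -0.0005 -0.006 -0.006 0; -0.0004 -0.0048 -0.0071 0; -0.0004 -0.0048 -0.0071 0; -0.0003 -0.0032 -0.0079 0; -0.0003 -0.0032 -0.0079 0; -0.0001 -0.0013 -0.005 0; -0.0001 -0.0013 -0.005 0; 0 0 0 0; 0 0 0 0")

```text
time: 11.78
tool_pos: [0.5578, -0.3068, 0.092]
tcp_rot: [0.123, 3.139, -0.0]
wrist_force: [-0.7, -0.0, 0.1]
width: 0.004
grip_force: 0.0
```

Run:
```python
from m import *
st=bot.read_state();print("tcp board",B(st["tool_pos"]),st["tool_pos"],st["wrist_force"],st["time"])
i2,P2=cloud("scene")
cv2.imwrite("pics/s5.png",cv2.resize(i2[100:280,90:340],None,fx=3,fy=3))
```

```text
tcp board [ 0.0144 -0.2213] [ 0.55775479 -0.3068342   0.09203519] [-0.70127893 -0.02071014  0.06612453] 11.775
```

View pics/s5.png

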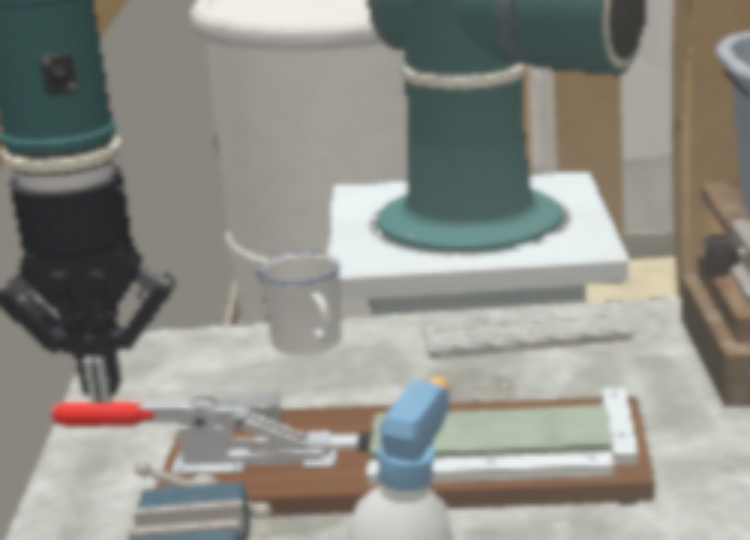

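The lever is level and snapped home, with the grip at (95,413). I'll retreat straight up and back, then check the stone.

>>> carry_out(series="0 0 0.03 0; 0 0 0.05 0; 0 0 0.05 0; -0.04 0 0.03 0; -0.05 0 0 0; 0 0 0 0; 0 0 0 0")

```text
time: 12.7
tool_pos: [0.4679, -0.307, 0.2524]
tcp_rot: [0.124, 3.138, -0.001]
wrist_force: [-0.2, 0.1, 0.2]
width: -0.002
grip_force: 0.0
```

```bash
python3 look.py t6
python3 - <<'E'
from m import *
i2,P2=cloud("scene")
m=(i2[...,2]>120)&(i2[...,1]<60)&(i2[...,0]<60);m[:170]=0;m[260:]=0;m[:,:90]=0;m[:,190:]=0
q=P2[m];print(m.sum(),np.round(np.nanpercentile(q,[5,50,95],axis=0),3))
E
```

```text
stone board [0.0142 0.0649] [0.06  0.179] yaw 0.001
tcp board [-0.0748 -0.2285] [ 0.46828132 -0.30697764  0.25218144] [-0.65090015  0.10127822  0.3655683 ] 12.75
62 [[ 0.565 -0.339  0.065]
 [ 0.569 -0.314  0.068]
 [ 0.573 -0.285  0.071]]
```

View pics/t6.png

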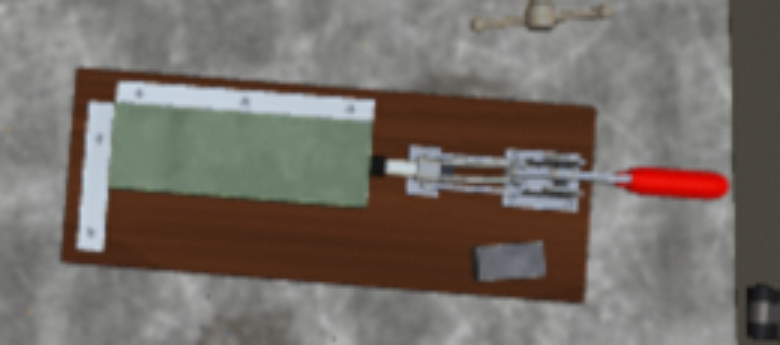

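The stone sits against the fence and stop at board (14.2, 64.9) mm, the nose is pressing on it, the lever is locked level, and the nagura hasn't moved.

```bash
python3 -c "
from workcell import bot
print(bot.finish_job())"
```

```text
the job is handed in; nothing more can be done
None
```

I handed the job in at about 13 s: the stone was pushed flush to the back fence first, then the lever snapped into lock, leaving the stone at board (14.2, 64.9) mm and 0.001 rad from parallel; I couldn't measure the nose force, and no verdict came back.

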